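# Lengthen a stepladder leg by one hole

### The arm

A 6-joint arm with a two-finger parallel gripper is mounted at the origin on the work surface. World frame = base frame: x ahead of the robot, y to its left, z up, the work surface at z = 0. Lengths are in m, angles in rad, forces in N, time in s.
With the tool pointing down it reaches from about 0.25 to 0.725 m from the base axis. Payload 4 kg.
Tool frame: the origin (TCP) lies midway between the tips of the shut fingers; the grasp point (between the pads) lies bot.pinch_z behind it (bot.pinch_z is the distance from the TCP to the grasp point, in m); z points along the fingers, y is the direction in which the jaws open and shut (so a half turn about z gives the same grasp; the last joint's range is limited). The gripper opens to 85 mm and grips with 20 to 120 N. Pads are 22 mm wide; open, the fingers measure 114 mm over their backs; the gripper's body (76 mm by 85 mm) begins 54 mm behind the grasp point. The pads swing forward as they close: fully open they stand 13 mm farther back than shut.
Start: joints at [-1.329, 0.241, 0.005, 1.335, 0, 1.571], TCP at [0.12, -0.485, 0.2] pointing down, gripper open.
Joint ranges: [-2.72, 2.72], [-1.05, 1.87], [-1.09, 1.28], [-1.99, 2.15], [-1.42, 1.44], [-3.14, 3.14]. Speed limits (rad/s): [2.79, 2.79, 3.14, 3.14, 3.14, 3.14].

### API

Orientations are given as a unit quaternion [x, y, z, w].
In Python, from workcell import bot gives the robot as it stands. The module is installed in compiled form; this text tells all that it offers.
- The arm moves only by the tool move_arm, never from a script. Its argument "series" is a list that holds one entry, the list of rows, each a list of 7 numbers: the shift along the world's x, y, z in cm, then the turn, a rotation vector about the world's x, y, z in degrees, then the opening, from 0 (shut) to 1 (fully open). A call has exactly 5 rows; each row shifts and turns the pose as measured when the row begins; what a row does not reach is not made up. A row lasts 1/10 s, in which the tool goes at most 50 mm and 8.59 degrees, less where a joint would pass 70% of its speed; a pose out of reach is approached as far as the arm can. A call with a gripper value outside its range is refused whole. The fingers move at their own pace and stop on an object; the grip force is fixed at half the most. Time passes only in rows, so rows that do not move let the fingers close, or fill a call up. It gives the time, the measured TCP pose, the force and the opening at its end, in the units of the state.
- bot.get_obs(): the state, without advancing time (a new reading comes with each control period).
- bot.camera(name): name is "scene" or "top" or "wrist"; returns (picture, depth): 400x640x3 uint8, red, green, blue; 400x640 float32, m along the optical axis (not along the pixel's ray), 0 where there is no reading.
- bot.camera_info(name): a dict with "vfov" (degrees; the focal length in pixels is half the picture's height over the tangent of half this angle, whatever the lens; pixels are square), "cx", "cy" (the principal point, pixels), "k1" (the pictures are not rectified: a ray, as slopes to the right and down, at radius r is drawn at 1 + k1 r^2 times it, then the intrinsics apply), "cam_to_world" (4x4, takes a point from camera to world coordinates); the wrist camera has in their place "tool_from_camera" (4x4, takes a point from camera to tool coordinates, whose origin is the TCP and whose axes are the flange's). Camera axes: x right, y down, z forward; pixel columns grow to the right and rows downward; lengths in m; the calibration is good to about 2 mm. A picture is of the moment at which its call begins: read the wrist's pose just before it. camera_info takes no time and is no camera call.
- bot.job_done(): hands the job in, once; it reports no verdict.
Trained networks look in the newest picture that a camera, given by its name, has taken for a name from the list of things; names that differ only in an ending like _2 or _b are one class to them, and where a whole thing is asked for, a point or a joint stands for the part that bears it (a point fixed in the world has none). Each returns a list of dicts, best first, with "confidence" (0 to 1); they miss things now and then, are a little off and sometimes report something else, mostly with a low value. They report only what shows in the picture. A call takes as long as a camera call.
- bot.find_in(camera, target): "at" ([x, y, z] in m, in world coordinates, good to about 4 mm: the middle of the surface that is visible of it).
The state is a dict: "clock": time; "joint_pos": joint angles; "joint_vel": joint speeds; "tau": joint torques, N m; "eef_pos": TCP position; "tool_rot": TCP orientation; "ft_force": force on the tool from outside, world axes, zero at the start; "ft_torque": the same for the moment, N m; "grip_width": finger opening in m.
Only numpy, scipy, OpenCV 4.12 (cv2) and the standard library are available. Lean on these libraries where they do the work, as an engineer would, in place of code of your own. Each camera call takes 0.05 s, during which the arm holds its last target.

### The job

Let the stepladder leg clamped on the bench out by one hole: squeeze its sprung button in through the sliding foot section, slide the foot section slowly outward until the button pops out fully through the next hole, and never force the section hard against the button. Then let go and push the end of the rubber foot straight back with about 10 N for a moment to check that the button bears, and leave the leg locked there, untouched. Leave the other things on the bench where they are.

Things in the scene. Friction and masses are not known exactly. Their poses are not given: they have to be found in the camera images.
- leg: Fixed part: dark steel square inner tube, 24 mm, lying level, its axis 75 mm above the bench; one end clamped between wooden blocks (50 mm wide, up to 115 mm high) at y = -106 to -206 mm. Does not move. Origin: on the bench straight below the button. y: level, along the tube, from the clamp towards the rubber foot (outward); x: level, across the tube, to the side with the button; z up.
- sleeve: Foot section: bare rough aluminium tube, 30 x 30 mm, walls 1.4 mm, sliding on the inner tube along the leg's y with 3 N drag (8 N at the hand with the button rubbing inside). Axes as the leg's. Origin: on the tube axis, 75 mm above the bench, at the hole where the button sits at the start; its y in the leg's frame starts at about 0 and grows outward. It reaches 85 mm clampwards (mouth), 95 mm outward.
- first_hole (a point): Centre of the foot section, on its axis, at its first hole, moving with it. Both holes are in the +x wall, 17 mm high, 16.4 mm long. A grasp from above here, fingers closing along x, presses the button flush with one finger and holds the section. About 15 N outward at the hand then gets the hole's edge over the dome; a grip of 20 to 30 N does not slip.
- mouth (a point): Centre of the foot section's open mouth, on its axis, 85 mm clampwards of its origin, moving with it. The next hole lies between mouth and first hole, about 42 mm from the first, but it was drilled by hand and may be up to 8 mm off either way: find it by sliding slowly (about 12 mm/s) until the button pops and blocks the section.
- button: Steel sprung button, 14 mm across, half-round end, in the inner tube on the +x side, 75 mm above the bench. Origin: top of its dome; moves only along the leg's x: 22 mm from the tube axis when popped out (7 mm proud; locks the section to within 1.2 mm), 15 mm flush with the wall, 13.6 mm under the wall. Spring 3 N popped, 5 N flush, 6 N under the wall. More than 14 N from the section spoils it.
- foot: Black rubber foot, 40 x 40 mm across and 32 mm long, on the outer end of the foot section, with which it moves; it gives about 1 mm under 10 N. Origin: on the tube axis where the foot begins, 95 mm outward of the section's origin. Axes as the leg's.
- foot_end (a point): Centre of the rubber foot's flat outer end face, on the tube axis (75 mm above the bench), 127 mm outward of the section's origin. Pushing here along -y of the leg presses the section back against the button.
- jar_a: Glass jar with a lid, 68 mm across, 95 mm high, to be left alone. Origin: centre of its underside.
- jar_b: Glass jar with a lid, 64 mm across, 85 mm high, to be left alone. Origin: centre of its underside.
- can_a: Food can, 74 mm across, 70 mm high, to be left alone. Origin: centre of its underside.
- driver: Screwdriver lying on the bench, to be left alone. Origin: on its underside.
- spare_foot: Loose spare rubber foot lying by the leg, 40 x 32 mm, 40 mm high, to be left alone. Origin: centre of its underside.
- label_roll: Roll of paper labels, 72 mm across, 30 mm high, to be left alone. Origin: centre of its underside.

How it is judged:
By the outcome, as a careful person would: the job done as asked, in the order asked, and still so for the second after the job is handed in, with the robot touching nothing.
It also fails if it takes over 61 s, if anything falls off the work surface, if the arm or the gripper's body presses on something with over 40 N, if the wrist force passes 120 N, or if a joint passes its speed limit or range.

## Working session

There is one attempt and no reset: what is moved stays moved. The work goes in short steps, Python scripts to look and compute and a tool call to move; the robot and the scene stay as the last step left them, time stands still between calls to the robot, and variables do not carry over. Pictures are saved under pics/ and viewed, and the job is handed in when it is done.

Besides the shell and the picture viewer there is one more tool, called after "Request:" as name(argument=value, ...), one argument or row to a line, values as JSON. move_arm: Moves the arm, as the interface text tells. Its arguments: {"type":"object","properties":{"series":{"type":"array","items":{"type":"array","items":{"type":"array","items":{"type":"number"}}}}},"required":["series"]}

```bash
mkdir -p pics; python3 - <<'E'
from workcell import bot
import cv2
o=bot.get_obs();print({k:o[k] for k in('clock','eef_pos','tool_rot','ft_force','grip_width')},bot.pinch_z)
for c in('scene','top'):
    p,d=bot.camera(c);cv2.imwrite(f'pics/{c}0.png',p[:,:,::-1])
    print(c,bot.camera_info(c))
    for t in('button','first_hole','mouth','foot','foot_end','leg','sleeve','jar_a','can_a','spare_foot','label_roll','driver'):
        if c=='top' or t in('button','foot','sleeve'):
            print(t,[(x['confidence'],x['at']) for x in bot.find_in(c,t)[:3]])
print(bot.get_obs()['clock'])
E
```

```text
{'clock': 0.0, 'eef_pos': array([ 0.11955924, -0.48479142,  0.19871361]), 'tool_rot': array([ 9.92700271e-01,  1.20603095e-01, -1.22117030e-04, -1.02476460e-03]), 'ft_force': array([0.51294945, 0.89683072, 0.57734243]), 'grip_width': 0.08526553457811557} 0.0187
scene {'vfov': 53.94830728574156, 'cx': 322.0656984668389, 'cy': 204.5700761981764, 'k1': -0.09684927978401207, 'cam_to_world': array([[-0.45535831,  0.49587115, -0.73943263,  1.22286871],
       [ 0.8902306 ,  0.24262639, -0.38551513,  0.42783662],
       [-0.01175996, -0.83381307, -0.55192161,  0.55739382],
       [ 0.        ,  0.        ,  0.        ,  1.        ]])}
button []
foot [(0.77, [0.4966, 0.0948, 0.0832])]
sleeve [(0.72, [0.4982, 0.0939, 0.0831]), (0.71, [0.4944, 0.0209, 0.0825]), (0.38, [0.4935, -0.131, 0.0706])]
top {'vfov': 43.50090545046051, 'cx': 327.60737419786267, 'cy': 196.58561657493374, 'k1': -0.11528639902193431, 'cam_to_world': array([[-0.01383   , -0.99775757,  0.06548712,  0.48010303],
       [-0.99988316,  0.01422654,  0.00559274,  0.06919084],
       [-0.00651186, -0.06540212, -0.99783774,  1.12174344],
       [ 0.        ,  0.        ,  0.        ,  1.        ]])}
button []
first_hole [(0.67, [0.4808, 0.0012, 0.0917])]
mouth [(0.87, [0.477, 0.0032, 0.0875])]
foot [(0.58, [0.4849, 0.0834, 0.0933])]
foot_end [(0.68, [0.4792, 0.0889, 0.096])]
leg [(0.97, [0.4757, -0.143, 0.0875])]
sleeve [(0.65, [0.4819, 0.0022, 0.0937])]
jar_a [(0.91, [0.3261, 0.0564, 0.0874]), (0.78, [0.5963, -0.2061, 0.0969])]
can_a [(0.82, [0.6484, 0.3522, 0.0719])]
spare_foot [(0.83, [0.5995, -0.0146, 0.0394]), (0.72, [0.6486, 0.3545, 0.0733])]
label_roll [(0.97, [0.4374, 0.3662, 0.0299]), (0.7, [0.3223, 0.0592, 0.0848])]
driver [(0.69, [0.3123, -0.1884, 0.0199]), (0.65, [0.479, 0.0886, 0.0962])]
0.85
```

View pics/scene0.png

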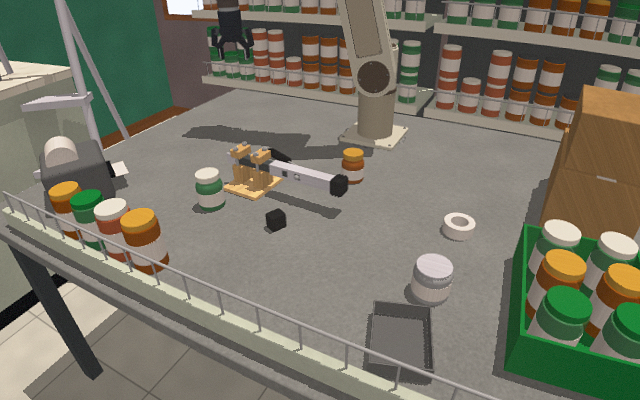

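View pics/top0.png

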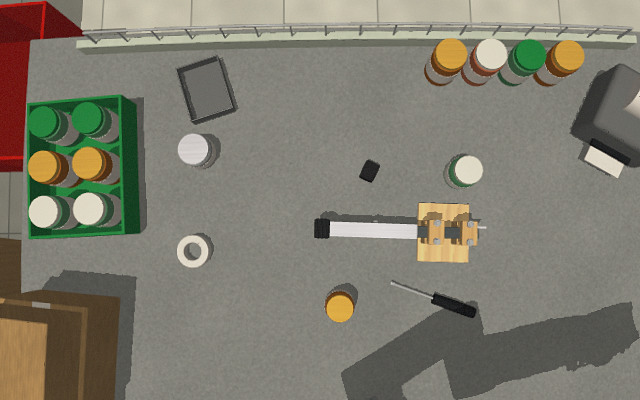

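```bash
cat > h.py <<'E'
import numpy as np,cv2
from workcell import bot
from scipy.spatial.transform import Rotation as R
def cloud(c,d,T=None):
    i=bot.camera_info(c);h,w=d.shape;f=h/2/np.tan(np.radians(i['vfov'])/2)
    K=np.array([[f,0,i['cx']],[0,f,i['cy']],[0,0,1.]])
    uv=np.stack(np.meshgrid(np.arange(w),np.arange(h)),-1).reshape(-1,1,2).astype(float)
    r=cv2.undistortPoints(uv,K,np.array([i['k1'],0,0,0,0])).reshape(h,w,2)
    P=np.concatenate([r*d[...,None],d[...,None]],-1)
    T=i['cam_to_world'] if T is None else T
    return P@T[:3,:3].T+T[:3,3]
E
python3 - <<'E'
from h import *
p,d=bot.camera('top');P=cloud('top',d)
ok=(d>0)
g=p.astype(int)
box=ok&(abs(P[...,0]-.48)<.05)&(P[...,1]>-.06)&(P[...,1]<.13)&(P[...,2]>.07)&(P[...,2]<.12)
bright=box&(g.min(-1)>120); dark=box&(g.max(-1)<70)
for n,m in(('sl',bright),('ft',dark)):
    Q=P[m];print(n,len(Q),np.percentile(Q,[1,50,99],axis=0))
Q=P[bright]
for y in np.arange(-.06,.09,.02):
    s=Q[(Q[:,1]>=y)&(Q[:,1]<y+.02)]
    if len(s):print(y,s[:,0].min(),s[:,0].max(),s[:,2].mean())
q=p[180:260,290:500];cv2.imwrite('pics/top1.png',cv2.resize(q,None,fx=3.8,fy=3.8,interpolation=2)[:,:,::-1])
p,d=bot.camera('scene')
q=p[130:240,190:370];cv2.imwrite('pics/scene1.png',cv2.resize(q,None,fx=4.4,fy=4.4,interpolation=2)[:,:,::-1])
np.save('sc.npy',d);np.save('scp.npy',p)
E
```

```text
sl 940 [[ 0.46294458 -0.05836562  0.08503365]
 [ 0.47935039  0.00534942  0.0898609 ]
 [ 0.49532232  0.07085567  0.09406413]]
ft 297 [[0.46475578 0.07285859 0.09009587]
 [0.48332675 0.08910226 0.09481679]
 [0.50187581 0.103846   0.0996142 ]]
-0.06 0.46266892225339584 0.4916748262975133 0.08975126023894957
-0.039999999999999994 0.46293696633537046 0.4983285827963459 0.08953220037033735
-0.01999999999999999 0.46326170509604836 0.49635834771426807 0.08981761587191822
1.3877787807814457e-17 0.46563194707257216 0.49462735272526687 0.08990078285299925
0.020000000000000018 0.4659606347812913 0.49491205139479116 0.08995363921050997
0.04000000000000002 0.46616320701157565 0.49518102078711623 0.08978234376736786
0.060000000000000026 0.4685557123688674 0.49744550278312755 0.08993788925556172
```

View pics/top1.png

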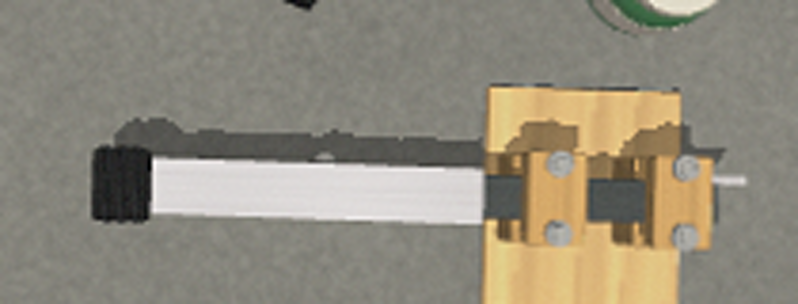

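View pics/scene1.png

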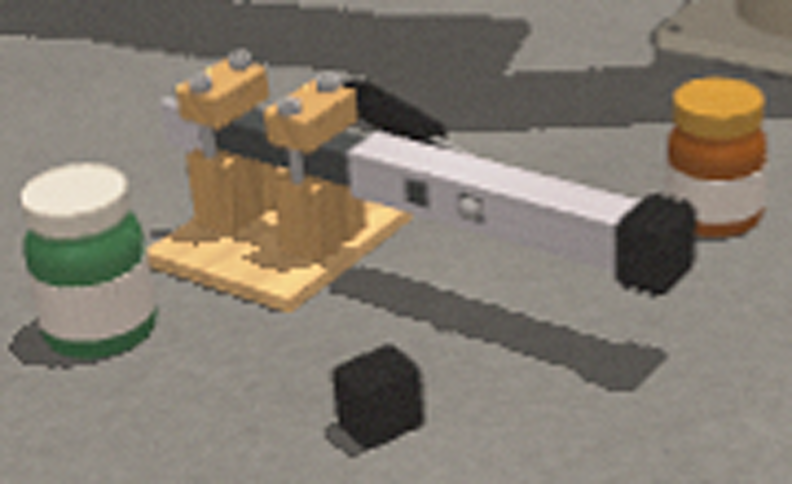

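```bash
python3 - <<'E'
from h import *
p,d=bot.camera('top');P=cloud('top',d);g=p.astype(int)
np.save('top.npy',P)
m=(d>0)&(abs(P[...,0]-.48)<.03)&(P[...,1]>-.12)&(P[...,1]<.075)&(abs(P[...,2]-.09)<.006)&(g.min(-1)>150)
cs=[]
for c in range(300,430):
    r=np.where(m[:,c])[0]
    if len(r)>8: cs.append([P[r,c,0].mean(),P[r,c,1].mean(),len(r)])
cs=np.array(cs);print(len(cs),cs[:,1].min(),cs[:,1].max())
k=np.polyfit(cs[:,1],cs[:,0],1);print('x=',k,'deg',np.degrees(np.arctan(k[0])),np.std(cs[:,0]-np.polyval(k,cs[:,1])))
T=bot.camera_info('top')['cam_to_world']
Dt=cloud('top',np.ones_like(d))
def hit(D,T,u,v,ax,val):
    q=cv2.remap(D.astype(np.float32),np.float32([[u]]),np.float32([[v]]),1)[0,0]
    o=T[:3,3];r=q-o;return o+r*(val-o[ax])/r[ax]
print('button top',hit(Dt,T,374.7,221.3,2,.075))
T=bot.camera_info('scene')['cam_to_world'];sd=np.load('sc.npy')
Ds=cloud('scene',np.ones_like(sd));S=cloud('scene',sd)
for n,u,v in(('but',296.8,177),('hole',284.8,173.2)):
    x=k[1]+k[0]*-.02
    print(n,hit(Ds,T,u,v,0,x+.019 if n=='but' else x+.015),hit(Ds,T,u,v,2,.075),S[int(v),int(u)])
E
```

```text
87 -0.10611339955378485 0.07096693670167811
x= [0.04922349 0.47881186] deg 2.8180236880759675 0.00029971926562352686
button top [ 0.49568043 -0.02248953  0.075     ]
but [ 0.49682739 -0.02029624  0.07729352] [ 0.49335896 -0.02243705  0.075     ] [ 0.49817838 -0.02182517  0.07760524]
hole [ 0.49282739 -0.05773534  0.07710625] [ 0.48962587 -0.05986476  0.075     ] [ 0.48826054 -0.06320497  0.07406314]
```

Request:
move_arm(
  series=[
    [[2.4,3.1,0,0,0,4.9,1],[2.4,3.1,0,0,0,4.9,1],[2.4,3.1,0,0,0,4.9,1],[2.4,3.1,0,0,0,4.9,1],[2.4,3.1,0,0,0,4.9,1]],
  ],
)

```text
clock: 1.5
eef_pos: [0.2404, -0.3295, 0.199]
tool_rot: [0.944, 0.331, 0.0, 0.001]
ft_force: [0.6, -0.6, -0.3]
grip_width: 0.0852
```

Request:
move_arm(
  series=[
    [[2.4,3.1,0,0,0,4.9,1],[2.4,3.1,0,0,0,4.9,1],[2.4,3.1,0,0,0,4.9,1],[2.4,3.1,0,0,0,4.9,1],[2.4,3.1,0,0,0,4.9,1]],
  ],
)

```text
clock: 2.0
eef_pos: [0.3644, -0.1679, 0.2003]
tool_rot: [0.847, 0.531, 0.002, 0.003]
ft_force: [0.5, -0.7, -0.1]
grip_width: 0.0851
```

Request:
move_arm(
  series=[
    [[2.4,3.1,0,0,0,4.9,1],[2.4,3.1,0,0,0,4.9,1],[2.4,3.1,0,0,0,4.9,1],[2.4,3.1,0,0,0,4.9,1],[0,0,0,0,0,0,1]],
  ],
)

```text
clock: 2.5
eef_pos: [0.4665, -0.0346, 0.2012]
tool_rot: [0.737, 0.676, 0.004, 0.004]
ft_force: [0.2, -0.5, -0.2]
grip_width: 0.0858
```

```bash
cat >> h.py <<'E'
def st(verbose=1):
    o=bot.get_obs();Rm=R.from_quat(o['tool_rot']).as_matrix()
    yx,yy=Rm[0,1],Rm[1,1]
    ang=(np.degrees(np.arctan2(yy,yx))+90)%180-90
    print('t',round(o['clock'],2),'tcp',np.round(o['eef_pos']*1000,1),'yawErr',round(-2.82-ang,2),'tilt(z)',np.round(Rm[:,2],3),'F',np.round(o['ft_force'],1),'w',round(o['grip_width']*1000,1),'j',np.round(o['joint_pos'],2))
    return o,Rm
E
python3 -c "
from h import *
st()"
```

```text
t 2.5 tcp [466.5 -34.6 201.2] yawErr 2.14 tilt(z) [ 0.012 -0.001 -1.   ] F [ 0.2 -0.5 -0.2] w 85.8 j [-0.07  0.17 -0.09  1.31  0.    1.58]
```

Request:
move_arm(
  series=[
    [[1.1,1.2,0,0,0.7,2.1,1],[0,0,-3,0,0,0,1],[0,0,-3,0,0,0,1],[0,0,0,0,0,0,1],[0,0,0,0,0,0,1]],
  ],
)

```text
clock: 3.0
eef_pos: [0.478, -0.0226, 0.1413]
tool_rot: [0.724, 0.69, -0.0, 0.001]
ft_force: [-0.1, -0.4, -0.3]
grip_width: 0.0856
```

```bash
python3 - <<'E'
from h import *
o,Rm=st()
p,d=bot.camera('wrist');cv2.imwrite('pics/w0.png',p[:,:,::-1])
i=bot.camera_info('wrist');T=np.eye(4);T[:3,:3]=Rm;T[:3,3]=o['eef_pos'];T=T@i['tool_from_camera']
print(i)
P=cloud('wrist',d,T);g=p.astype(int)
m=(d>0)&(abs(P[...,2]-.09)<.008)&(g.min(-1)>140)&(abs(P[...,0]-.478)<.03)&(P[...,1]>-.13)&(P[...,1]<.12)
Q=P[m];print(len(Q))
for y in np.arange(-.11,.08,.02):
    s=Q[(Q[:,1]>=y)&(Q[:,1]<y+.02)]
    if len(s)>20:print(round(y,3),np.percentile(s[:,0],[1,50,99]).round(4),s[:,2].mean().round(4), s[:,0].min()/2+s[:,0].max()/2-.4788-.0492*(y+.01))
E
```

```text
t 3.0 tcp [478.  -22.6 141.3] yawErr -0.02 tilt(z) [ 0.001 -0.002 -1.   ] F [-0.1 -0.4 -0.3] w 85.6 j [-0.05  0.23 -0.16  1.18 -0.    1.57]
{'vfov': 60.07892358400108, 'cx': 317.4556320374312, 'cy': 202.9393964937048, 'k1': -0.07768771615956375, 'tool_from_camera': array([[ 4.84781454e-04, -9.56801196e-01, -2.90742562e-01,
         7.42621459e-02],
       [ 9.99999864e-01,  5.20181316e-04, -4.44679181e-05,
        -5.10023709e-04],
       [ 1.93785805e-04, -2.90742500e-01,  9.56801317e-01,
        -1.74448589e-01],
       [ 0.00000000e+00,  0.00000000e+00,  0.00000000e+00,
         1.00000000e+00]])}
7383
-0.05 [0.4615 0.4664 0.4914] 0.09 -0.00044337631667043347
-0.03 [0.4627 0.4776 0.4925] 0.0899 0.0007776217654102001
-0.01 [0.4636 0.4783 0.493 ] 0.09 -0.0006383072526384713
0.01 [0.4645 0.4792 0.494 ] 0.0902 -0.00043265071716165854
0.03 [0.4654 0.4802 0.4949] 0.0901 -0.0006610930266021417
0.05 [0.4663 0.481  0.4959] 0.0901 -0.0006548588716702077
0.07 [0.4671 0.4787 0.4962] 0.0901 -0.0009583199990526661
```

View pics/w0.png

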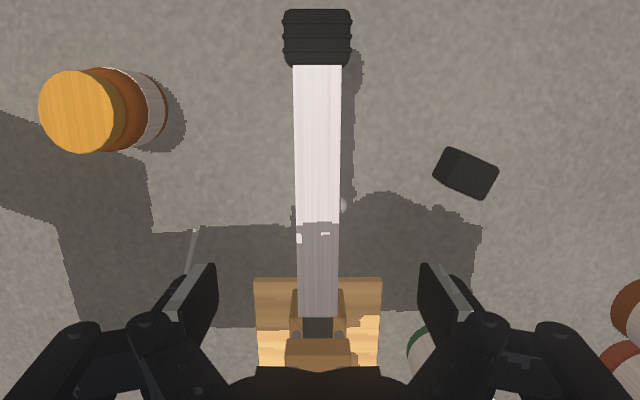

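```bash
python3 - <<'E'
from h import *
p=cv2.imread('pics/w0.png')
cv2.imwrite('pics/w0b.png',cv2.resize(p[170:250,280:390],None,fx=7,fy=7,interpolation=2))
o=bot.get_obs();Rm=R.from_quat(o['tool_rot']).as_matrix();i=bot.camera_info('wrist');T=np.eye(4);T[:3,:3]=Rm;T[:3,3]=o['eef_pos'];T=T@i['tool_from_camera']
D=cloud('wrist',np.ones((400,640)),T)
for u,v in((343,205),(344,203),(344,207)):
    r=D[v,u]-T[:3,3];print(T[:3,3]+r*(.075-T[2,3])/r[2])
r=D[67,317]-T[:3,3];print('foot start',T[:3,3]+r*(.09-T[2,3])/r[2])
E
```

```text
[ 0.49594605 -0.02414902  0.075     ]
[ 0.49671448 -0.02265949  0.075     ]
[ 0.49663542 -0.02571512  0.075     ]
foot start [0.48158688 0.07033703 0.09      ]
```

View pics/w0b.png

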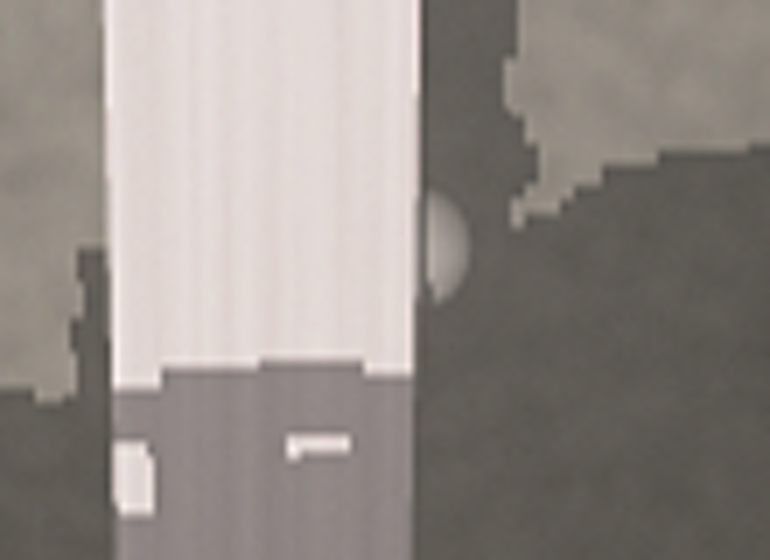

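Request:
move_arm(
  series=[
    [[-0.05,-0.1,-3,0,0,0,1],[0,0,-3,0,0,0,1],[0,0,-2,0,0,0,1],[0,0,-0.6,0,0,0,1],[0,0,0,0,0,0,1]],
  ],
)

```text
clock: 3.55
eef_pos: [0.4838, -0.0261, 0.0621]
tool_rot: [0.726, 0.688, 0.005, 0.007]
ft_force: [-0.9, 0.4, 0.7]
grip_width: 0.0856
```

```bash
python3 - <<'E'
from h import *
st()
p,d=bot.camera('scene');cv2.imwrite('pics/s2.png',cv2.resize(p[60:240,190:370],None,fx=3.3,fy=3.3,interpolation=2)[:,:,::-1])
E
```

```text
t 3.55 tcp [483.8 -26.1  62.1] yawErr 0.21 tilt(z) [ 0.017 -0.004 -1.   ] F [-0.9  0.4  0.7] w 85.6 j [-0.05  0.31 -0.29  0.96 -0.    1.57]
```

View pics/s2.png

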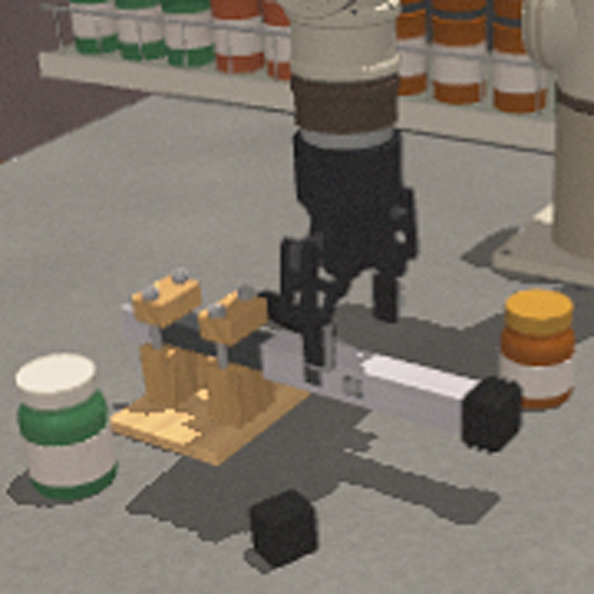

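Request:
move_arm(
  series=[
    [[-0.3,0.15,-0.4,0.2,1.0,0.2,1],[-0.3,0.1,-0.4,0,0,0,1],[0,0,0,0,0,0,1],[0,0,0,0,0,0,1],[0,0,0,0,0,0,1]],
  ],
)

```text
clock: 4.1
eef_pos: [0.4813, -0.0236, 0.0584]
tool_rot: [0.724, 0.689, 0.003, 0.003]
ft_force: [-0.7, -1.0, -1.4]
grip_width: 0.0856
```

```bash
python3 -c "
from h import *
st()"
```

```text
t 4.1 tcp [481.3 -23.6  58.4] yawErr 0.01 tilt(z) [ 0.007 -0.    -1.   ] F [-0.7 -1.  -1.4] w 85.6 j [-0.05  0.31 -0.29  0.96  0.    1.57]
```

Request:
move_arm(
  series=[
    [[-0.4,0,-0.4,0,0.5,0,1],[-0.2,0,-0.3,0,0.2,0,1],[0,0,0,0,0,0,1],[0,0,0,0,0,0,1],[0,0,0,0,0,0,1]],
  ],
)

```text
clock: 4.6
eef_pos: [0.4745, -0.0236, 0.0507]
tool_rot: [0.724, 0.689, -0.002, -0.002]
ft_force: [0.7, 1.1, -0.0]
grip_width: 0.0855
```

```bash
python3 -c "
from h import *
st()"
```

```text
t 4.6 tcp [474.5 -23.6  50.7] yawErr 0.0 tilt(z) [-0.006 -0.    -1.   ] F [ 0.7  1.1 -0. ] w 85.5 j [-0.05  0.32 -0.3   0.95 -0.    1.57]
```

Request:
move_arm(
  series=[
    [[0.3,0,0.2,0,-0.3,0,1],[0,0,0,0,0,0,1],[0,0,0,0,0,0,1],[0,0,0,0,0,0,1],[0,0,0,0,0,0,1]],
  ],
)

```text
clock: 5.1
eef_pos: [0.4783, -0.0236, 0.0532]
tool_rot: [0.724, 0.689, 0.0, 0.0]
ft_force: [-0.5, 0.0, -0.1]
grip_width: 0.0855
```

```bash
python3 -c "
from h import *
st()"
```

```text
t 5.1 tcp [478.3 -23.6  53.2] yawErr 0.01 tilt(z) [ 0. -0. -1.] F [-0.5  0.  -0.1] w 85.5 j [-0.05  0.32 -0.3   0.96 -0.    1.57]
```

Request:
move_arm(
  series=[
    [[0,0,0,0,0,0,0.6],[0,0,0,0,0,0,0.5],[0,0,0,0,0,0,0.45],[0,0,0,0,0,0,0.45],[0,0,0,0,0,0,0.45]],
  ],
)

```text
clock: 5.6
eef_pos: [0.4782, -0.0236, 0.0532]
tool_rot: [0.724, 0.689, -0.0, 0.0]
ft_force: [0.6, -0.2, 0.5]
grip_width: 0.0388
```

```bash
python3 - <<'E'
from h import *
st()
p,d=bot.camera('scene');cv2.imwrite('pics/s3.png',cv2.resize(p[100:220,210:350],None,fx=5,fy=5,interpolation=2)[:,:,::-1])
E
```

```text
t 5.6 tcp [478.2 -23.6  53.2] yawErr 0.0 tilt(z) [ 0. -0. -1.] F [ 0.6 -0.2  0.5] w 38.8 j [-0.05  0.32 -0.3   0.96 -0.    1.57]
```

View pics/s3.png

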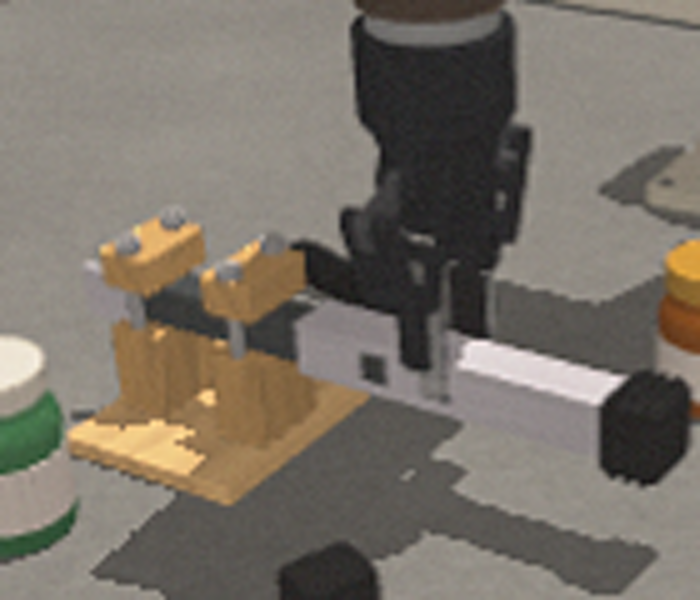

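Request:
move_arm(
  series=[
    [[0,0,0,0,0,0,0.38],[0,0,0,0,0,0,0.34],[0,0,0,0,0,0,0.2],[0,0,0,0,0,0,0.1],[0,0,0,0,0,0,0]],
  ],
)

```text
clock: 6.15
eef_pos: [0.4777, -0.0236, 0.0536]
tool_rot: [0.724, 0.69, -0.0, -0.0]
ft_force: [-0.8, -0.3, 0.7]
grip_width: 0.0278
```

```bash
python3 -c "
from h import *
st()"
```

```text
t 6.15 tcp [477.7 -23.6  53.6] yawErr -0.0 tilt(z) [-0. -0. -1.] F [-0.8 -0.3  0.7] w 27.8 j [-0.05  0.32 -0.3   0.96 -0.    1.57]
```

Request:
move_arm(
  series=[
    [[0,0.12,0,0,0,0,0],[0,0.12,0,0,0,0,0],[0,0.12,0,0,0,0,0],[0,0.12,0,0,0,0,0],[0,0.12,0,0,0,0,0]],
  ],
)

```text
clock: 6.65
eef_pos: [0.4778, -0.0221, 0.0536]
tool_rot: [0.725, 0.689, -0.004, 0.004]
ft_force: [-0.5, -6.4, 0.7]
grip_width: 0.0273
```

```bash
python3 -c "
from h import *
st()"
```

```text
t 6.65 tcp [477.8 -22.1  53.6] yawErr 0.15 tilt(z) [-0.    -0.011 -1.   ] F [-0.5 -6.4  0.7] w 27.3 j [-0.04  0.32 -0.3   0.96 -0.01  1.58]
```

Request:
move_arm(
  series=[
    [[0,0.2,0,0.2,0,0,0],[0,0.2,0,0.2,0,0,0],[0.01,0.25,0,0.2,0,0,0],[0.01,0.25,0,0.2,0,0,0],[0.01,0.25,0,0.2,0,0,0]],
  ],
)

```text
clock: 7.15
eef_pos: [0.4778, -0.022, 0.0536]
tool_rot: [0.727, 0.687, -0.007, 0.006]
ft_force: [-0.2, -9.3, 1.0]
grip_width: 0.0271
```

```bash
python3 -c "
from h import *
st()"
```

```text
t 7.15 tcp [477.8 -22.   53.6] yawErr 0.43 tilt(z) [-0.001 -0.019 -1.   ] F [-0.2 -9.3  1. ] w 27.1 j [-0.03  0.32 -0.3   0.96 -0.02  1.59]
```

Request:
move_arm(
  series=[
    [[0.01,0.3,0,0.4,0,0.2,0],[0.01,0.35,0,0.4,0,0.2,0],[0.02,0.4,0,0.4,0,0.2,0],[0.02,0.4,0,0.4,0,0.2,0],[0.02,0.4,0,0.4,0,0.2,0]],
  ],
)

```text
clock: 7.65
eef_pos: [0.4778, -0.0219, 0.0536]
tool_rot: [0.724, 0.689, -0.009, 0.007]
ft_force: [-0.9, -13.5, 0.8]
grip_width: 0.0276
```

```bash
python3 -c "
from h import *
st()"
```

```text
t 7.65 tcp [477.8 -21.9  53.6] yawErr 0.02 tilt(z) [-0.003 -0.023 -1.   ] F [ -0.9 -13.5   0.8] w 27.6 j [-0.03  0.32 -0.3   0.96 -0.02  1.59]
```

Request:
move_arm(
  series=[
    [[0.02,0.42,0,0.6,0,0,0],[0.02,0.44,0,0.6,0,0,0],[0.02,0.44,0,0.6,0,0,0],[0.02,0.44,0,0.6,0,0,0],[0.02,0.44,0,0.6,0,0,0]],
  ],
)

```text
clock: 8.15
eef_pos: [0.4777, -0.0216, 0.0536]
tool_rot: [0.728, 0.685, -0.007, 0.004]
ft_force: [-0.7, -15.8, 0.4]
grip_width: 0.0272
```

```bash
python3 -c "
from h import *
st()"
```

```text
t 8.15 tcp [477.7 -21.6  53.6] yawErr 0.67 tilt(z) [-0.005 -0.016 -1.   ] F [ -0.7 -15.8   0.4] w 27.2 j [-0.03  0.32 -0.29  0.96 -0.02  1.6 ]
```

Request:
move_arm(
  series=[
    [[0,-0.05,0,0.5,0,0.3,0],[0,0,0,0.3,0,0.3,0],[0,0,0,0,0,0,0],[0,0,0,0,0,0,0],[0,0,0,0,0,0,0]],
  ],
)

```text
clock: 8.65
eef_pos: [0.4777, -0.0219, 0.0536]
tool_rot: [0.725, 0.689, -0.002, -0.001]
ft_force: [-0.9, -2.4, 0.9]
grip_width: 0.0274
```

```bash
python3 - <<'E'
from h import *
o,Rm=st()
p,d=bot.camera('scene');cv2.imwrite('pics/s4.png',cv2.resize(p[125:215,240:330],None,fx=6.6,fy=6.6,interpolation=2)[:,:,::-1])
p,d=bot.camera('wrist');cv2.imwrite('pics/w4.png',p[:,:,::-1])
p,d=bot.camera('top');cv2.imwrite('pics/t4.png',cv2.resize(p[180:260,290:450],None,fx=5,fy=5,interpolation=2)[:,:,::-1])
E
```

```text
t 8.65 tcp [477.7 -21.9  53.6] yawErr 0.05 tilt(z) [-0.005 -0.001 -1.   ] F [-0.9 -2.4  0.9] w 27.4 j [-0.04  0.32 -0.29  0.96 -0.    1.58]
```

View pics/s4.png

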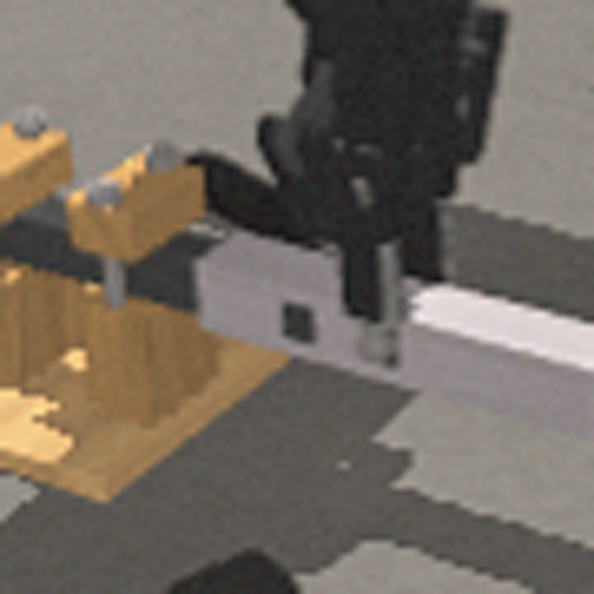

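View pics/w4.png

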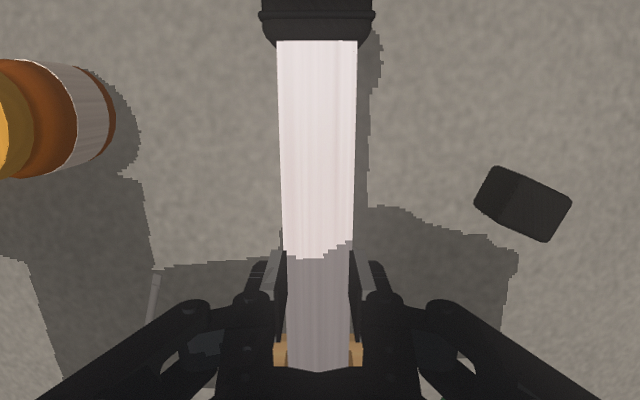

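View pics/t4.png

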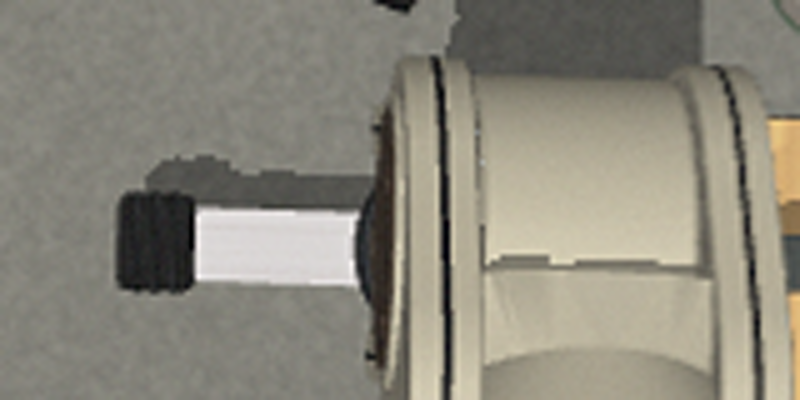

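```bash
python3 - <<'E'
from h import *
p,d=bot.camera('scene')
P=cloud('scene',d)
for v in range(156,186,2):
    print(v,[(tuple((P[v,u]*1000).round().astype(int)),int(p[v,u].mean())) for u in (291,294,297,300,303)])
cv2.imwrite('pics/s5.png',cv2.resize(p[145:195,270:320],None,fx=12,fy=12,interpolation=0)[:,:,::-1])
E
```

```text
156 [((np.int64(532), np.int64(-11), np.int64(153)), 39), ((np.int64(518), np.int64(-12), np.int64(146)), 45), ((np.int64(505), np.int64(-12), np.int64(141)), 36), ((np.int64(494), np.int64(-10), np.int64(136)), 39), ((np.int64(463), np.int64(-20), np.int64(120)), 38)]
158 [((np.int64(528), np.int64(-14), np.int64(145)), 39), ((np.int64(521), np.int64(-11), np.int64(143)), 35), ((np.int64(506), np.int64(-11), np.int64(136)), 40), ((np.int64(493), np.int64(-11), np.int64(130)), 35), ((np.int64(465), np.int64(-19), np.int64(116)), 39)]
160 [((np.int64(520), np.int64(-19), np.int64(135)), 40), ((np.int64(519), np.int64(-12), np.int64(136)), 39), ((np.int64(506), np.int64(-12), np.int64(131)), 42), ((np.int64(462), np.int64(-30), np.int64(106)), 35), ((np.int64(463), np.int64(-20), np.int64(109)), 44)]
162 [((np.int64(332), np.int64(-140), np.int64(16)), 63), ((np.int64(520), np.int64(-12), np.int64(132)), 40), ((np.int64(503), np.int64(-14), np.int64(123)), 75), ((np.int64(495), np.int64(-10), np.int64(121)), 54), ((np.int64(462), np.int64(-21), np.int64(103)), 34)]
164 [((np.int64(462)
[... 2224 characters left out ...]
4(63)), 141), ((np.int64(493), np.int64(-23), np.int64(66)), 127), ((np.int64(491), np.int64(-15), np.int64(67)), 111), ((np.int64(490), np.int64(-7), np.int64(69)), 137)]
182 [((np.int64(413), np.int64(-92), np.int64(1)), 81), ((np.int64(405), np.int64(-87), np.int64(-2)), 89), ((np.int64(404), np.int64(-78), np.int64(-1)), 122), ((np.int64(491), np.int64(-16), np.int64(61)), 141), ((np.int64(493), np.int64(-5), np.int64(65)), 140)]
184 [((np.int64(421), np.int64(-88), np.int64(-1)), 88), ((np.int64(416), np.int64(-80), np.int64(-1)), 86), ((np.int64(416), np.int64(-71), np.int64(1)), 84), ((np.int64(411), np.int64(-64), np.int64(0)), 84), ((np.int64(408), np.int64(-56), np.int64(1)), 116)]
```

View pics/s5.png

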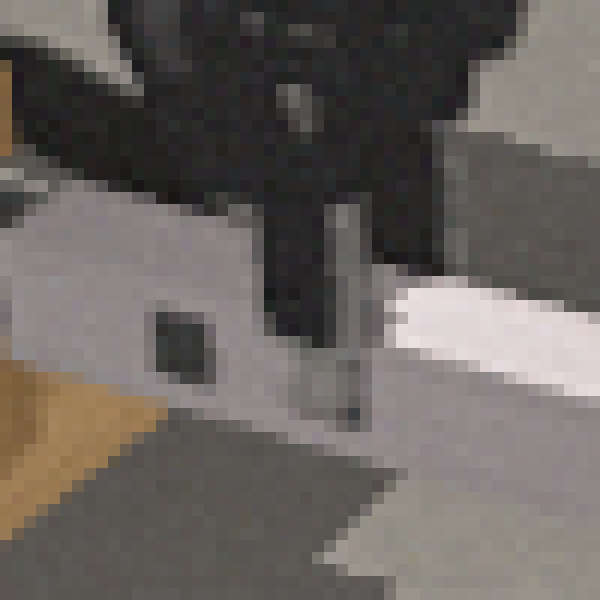

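```bash
python3 - <<'E'
from h import *
o,Rm=st()
p,d=bot.camera('scene');P=cloud('scene',d)
m=(d>0)&(p.max(-1)<80)&(abs(P[...,0]-.48)<.07)&(abs(P[...,1]+.02)<.06)&(P[...,2]>.05)&(P[...,2]<.3)
Q=P[m]
for z in np.arange(.06,.26,.01):
    s=Q[(Q[:,2]>=z)&(Q[:,2]<z+.01)]
    if len(s):print(round(z,3),len(s),s.min(0)[:2].round(3),s.max(0)[:2].round(3))
p,d=bot.camera('wrist');i=bot.camera_info('wrist');T=np.eye(4);T[:3,:3]=Rm;T[:3,3]=o['eef_pos'];T=T@i['tool_from_camera']
P=cloud('wrist',d,T)
for v in range(240,395,10):
    print(v,[tuple((P[v,u]*1000).round().astype(int).tolist()) for u in (262,272,280,318,350,357,362,368)])
E
```

```text
t 8.85 tcp [477.7 -21.9  53.6] yawErr 0.05 tilt(z) [-0.005 -0.001 -1.   ] F [-0.6 -3.1  1.6] w 27.5 j [-0.05  0.32 -0.29  0.96 -0.    1.58]
0.06 8 [ 0.485 -0.068] [ 0.489 -0.019]
0.07 12 [ 0.485 -0.067] [ 0.49  -0.056]
0.08 4 [ 0.46  -0.074] [ 0.499 -0.018]
0.09 39 [ 0.462 -0.03 ] [ 0.508 -0.01 ]
0.1 43 [ 0.461 -0.028] [ 0.507 -0.01 ]
0.11 42 [ 0.462 -0.027] [ 0.508 -0.01 ]
0.12 41 [ 0.459 -0.027] [ 0.506 -0.007]
0.13 90 [ 0.437 -0.034] [ 0.526 -0.006]
0.14 76 [ 0.433 -0.035] [ 0.532 -0.006]
0.15 122 [ 0.426 -0.035] [ 0.537 -0.002]
0.16 118 [ 0.422 -0.037] [ 0.54  -0.002]
0.17 127 [ 0.422 -0.035] [ 0.544 -0.002]
0.18 163 [ 0.417 -0.036] [ 0.546 -0.   ]
0.19 113 [ 0.441 -0.031] [ 0.528 -0.   ]
0.2 56 [ 0.485 -0.033] [ 0.518 -0.009]
0.21 86 [ 0.479 -0.047] [0.517 0.017]
0.22 128 [ 0.468 -0.047] [0.518 0.017]
0.23 130 [ 0.472 -0.046] [0.518 0.018]
0.24 144 [ 0.47  -0.049] [0.519 0.018]
0.25 166 [ 0.453 -0.058] [0.517 0.018]
240 [(436, -43, 0), (443, -43, 1), (449, -43, 0), (478, -6, 90), (492, -7, 90), (504, -46, 0), (508, -46, 0), (512, -46, 0)]
250 [(435, -51, 0), (458, -10, 91), (462
[... 1324 characters left out ...]
, -5, 157)]
350 [(465, -4, 160), (465, -15, 148), (443, -130, 11), (482, 52, 228), (496, -132, 12), (502, -132, 12), (505, -132, 13), (491, -6, 160)]
360 [(466, -4, 164), (466, -11, 156), (442, -139, 12), (475, -71, 90), (495, -131, 24), (502, -141, 13), (492, -32, 134), (490, -6, 163)]
370 [(466, -4, 168), (468, -6, 165), (469, -11, 159), (475, -77, 90), (486, -12, 159), (488, -13, 159), (489, -13, 159), (490, -6, 166)]
380 [(467, -4, 170), (469, -4, 170), (469, -10, 164), (478, -11, 163), (486, -11, 163), (488, -11, 164), (489, -12, 163), (489, -6, 170)]
390 [(467, -4, 173), (469, -4, 173), (470, -11, 166), (478, -11, 166), (486, -12, 166), (487, -12, 166), (489, -12, 166), (489, -5, 173)]
```

Request:
move_arm(
  series=[
    [[0,0,0,0,0,0,0.5],[0,0,0,0,0,0,1],[0,0,0,0,0,0,1],[0,0,0,0,0,0,1],[0,0,0,0,0,0,1]],
  ],
)

```text
clock: 9.45
eef_pos: [0.478, -0.0191, 0.0532]
tool_rot: [0.724, 0.69, -0.0, -0.003]
ft_force: [-0.1, -0.6, 0.3]
grip_width: 0.0853
```

Request:
move_arm(
  series=[
    [[0,-0.3,-0.8,0,0,0,1],[0,0,-0.8,0,0,0,1],[0,0,-0.8,0,0,0,1],[0,0,-0.4,0,0,0,1],[0,0,0,0,0,0,1]],
  ],
)

```text
clock: 9.95
eef_pos: [0.4774, -0.0222, 0.0221]
tool_rot: [0.724, 0.69, -0.0, -0.004]
ft_force: [0.4, -0.1, -0.4]
grip_width: 0.0852
```

```bash
python3 - <<'E'
from h import *
o,Rm=st()
p,d=bot.camera('scene');P=cloud('scene',d)
cv2.imwrite('pics/s6.png',cv2.resize(p[130:200,260:330],None,fx=8,fy=8,interpolation=0)[:,:,::-1])
E
```

```text
t 9.95 tcp [477.4 -22.2  22.1] yawErr -0.03 tilt(z) [-0.006  0.006 -1.   ] F [ 0.4 -0.1 -0.4] w 85.2 j [-0.05  0.36 -0.33  0.89  0.01  1.57]
```

View pics/s6.png

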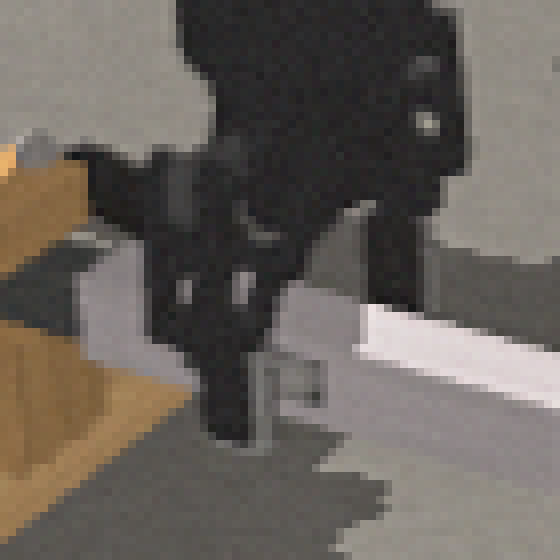

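Request:
move_arm(
  series=[
    [[0,-0.3,0,-0.3,-0.3,0,1],[0,0,0,0,0,0,0.6],[0,0,0,0,0,0,0.45],[0,0,0,0,0,0,0.45],[0,0,0,0,0,0,0.45]],
  ],
)

```text
clock: 10.5
eef_pos: [0.4794, -0.0256, 0.0236]
tool_rot: [0.724, 0.69, 0.001, 0.001]
ft_force: [2.1, -0.5, -1.0]
grip_width: 0.039
```

```bash
python3 - <<'E'
from h import *
o,Rm=st()
p,d=bot.camera('scene');P=cloud('scene',d)
cv2.imwrite('pics/s7.png',cv2.resize(p[130:200,260:330],None,fx=8,fy=8,interpolation=0)[:,:,::-1])
E
```

```text
t 10.5 tcp [479.4 -25.6  23.6] yawErr -0.03 tilt(z) [ 0.004 -0.    -1.   ] F [ 2.1 -0.5 -1. ] w 39.0 j [-0.05  0.36 -0.34  0.88 -0.    1.57]
```

View pics/s7.png

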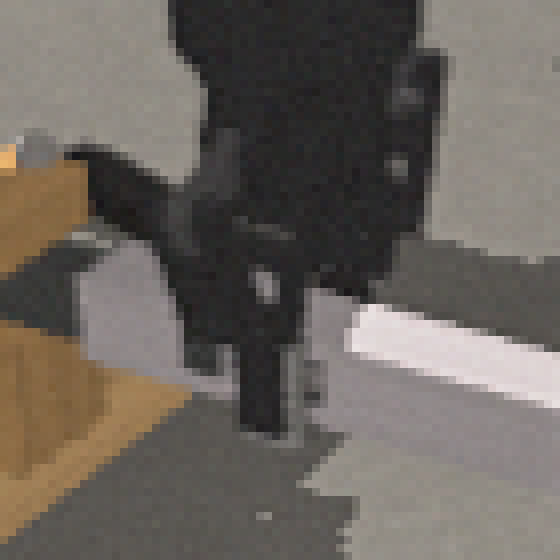

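Request:
move_arm(
  series=[
    [[-0.1,0,-0.1,0,0,0,0.4],[0,0,0,0,0,0,0.34],[0,0,0,0,0,0,0.2],[0,0,0,0,0,0,0],[0,0,0,0,0,0,0]],
  ],
)

```text
clock: 11.05
eef_pos: [0.4778, -0.0255, 0.0238]
tool_rot: [0.724, 0.69, 0.001, 0.001]
ft_force: [1.0, -0.6, 1.8]
grip_width: 0.029
```

```bash
python3 - <<'E'
from h import *
o,Rm=st()
p,d=bot.camera('scene');P=cloud('scene',d)
cv2.imwrite('pics/s8.png',cv2.resize(p[130:200,260:330],None,fx=8,fy=8,interpolation=0)[:,:,::-1])
E
```

```text
t 11.05 tcp [477.8 -25.5  23.8] yawErr -0.06 tilt(z) [ 0.004 -0.001 -1.   ] F [ 1.  -0.6  1.8] w 29.0 j [-0.05  0.35 -0.34  0.88 -0.    1.57]
```

View pics/s8.png

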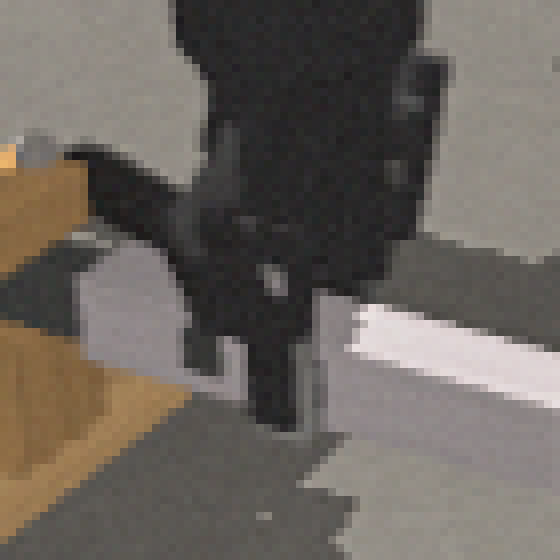

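Request:
move_arm(
  series=[
    [[0.01,0.15,0,0,0,0,0],[0.01,0.2,0,0,0,0,0],[0.01,0.2,0,0,0,0,0],[0.01,0.2,0,0,0,0,0],[0.01,0.2,0,0,0,0,0]],
  ],
)

```text
clock: 11.6
eef_pos: [0.4779, -0.0234, 0.0238]
tool_rot: [0.725, 0.689, -0.004, 0.006]
ft_force: [0.6, -8.4, 1.6]
grip_width: 0.0292
```

```bash
python3 -c "
from h import *
st()"
```

```text
t 11.6 tcp [477.9 -23.4  23.8] yawErr 0.13 tilt(z) [ 0.002 -0.015 -1.   ] F [ 0.6 -8.4  1.6] w 29.2 j [-0.04  0.35 -0.34  0.88 -0.01  1.58]
```

Request:
move_arm(
  series=[
    [[0.01,0.3,0,0.5,0,0,0],[0.01,0.3,0,0.5,0,0,0],[0.01,0.35,0,0.5,0,0.1,0],[0.01,0.35,0,0.5,0,0.1,0],[0.01,0.35,0,0.5,0,0.1,0]],
  ],
)

```text
clock: 12.1
eef_pos: [0.4779, -0.0216, 0.0238]
tool_rot: [0.725, 0.689, -0.0, 0.001]
ft_force: [0.5, -9.1, 2.7]
grip_width: 0.0292
```

```bash
python3 -c "
from h import *
st()"
```

```text
t 12.1 tcp [477.9 -21.6  23.8] yawErr 0.08 tilt(z) [ 0.001 -0.002 -1.   ] F [ 0.5 -9.1  2.7] w 29.2 j [-0.04  0.35 -0.34  0.88 -0.    1.58]
```

Request:
move_arm(
  series=[
    [[0.02,0.38,0,0.5,0,0,0],[0.02,0.38,0,0.5,0,0,0],[0.02,0.4,0,0.5,0,0,0],[0.02,0.4,0,0.5,0,0,0],[0.02,0.35,0,0.3,0,0,0]],
  ],
)

```text
clock: 12.6
eef_pos: [0.4778, -0.0215, 0.0238]
tool_rot: [0.726, 0.688, -0.001, 0.0]
ft_force: [-0.5, -10.9, 1.6]
grip_width: 0.0293
```

```bash
python3 -c "
from h import *
st()"
```

```text
t 12.6 tcp [477.8 -21.5  23.8] yawErr 0.31 tilt(z) [-0.001 -0.002 -1.   ] F [ -0.5 -10.9   1.6] w 29.3 j [-0.04  0.36 -0.33  0.88 -0.    1.58]
```

Request:
move_arm(
  series=[
    [[0.02,0.42,0,0.5,0,0.1,0],[0.02,0.44,0,0.5,0,0.1,0],[0.02,0.46,0,0.5,0,0.1,0],[0.02,0.46,0,0.5,0,0.1,0],[0.02,0.46,0,0.5,0,0.1,0]],
  ],
)

```text
clock: 13.1
eef_pos: [0.4777, -0.0216, 0.0238]
tool_rot: [0.725, 0.688, -0.003, 0.001]
ft_force: [0.4, -14.3, 0.7]
grip_width: 0.0295
```

```bash
python3 -c "
from h import *
st()"
```

```text
t 13.1 tcp [477.7 -21.6  23.8] yawErr 0.18 tilt(z) [-0.002 -0.006 -1.   ] F [  0.4 -14.3   0.7] w 29.5 j [-0.04  0.36 -0.33  0.88 -0.01  1.58]
```

Request:
move_arm(
  series=[
    [[0.02,0.48,0,0.5,0,0.1,0],[0.02,0.48,0,0.5,0,0.1,0],[0.02,0.5,0,0.5,0,0.1,0],[0.02,0.5,0,0.5,0,0.1,0],[0.02,0.5,0,0.5,0,0.1,0]],
  ],
)

```text
clock: 13.6
eef_pos: [0.4778, -0.0206, 0.0238]
tool_rot: [0.725, 0.688, -0.005, 0.002]
ft_force: [-0.5, -12.6, 0.9]
grip_width: 0.0294
```

```bash
python3 -c "
from h import *
st()"
```

```text
t 13.6 tcp [477.8 -20.6  23.8] yawErr 0.19 tilt(z) [-0.003 -0.01  -1.   ] F [ -0.5 -12.6   0.9] w 29.4 j [-0.04  0.36 -0.33  0.89 -0.01  1.59]
```

Request:
move_arm(
  series=[
    [[0.02,0.46,0,0.5,0,0.1,0],[0.02,0.44,0,0.5,0,0.1,0],[0.02,0.4,0,0.4,0,0.1,0],[0.02,0.36,0,0.3,0,0,0],[0.02,0.34,0,0.3,0,0,0]],
  ],
)

```text
clock: 14.1
eef_pos: [0.4779, -0.0155, 0.0238]
tool_rot: [0.725, 0.688, -0.003, 0.0]
ft_force: [-1.2, -8.0, 1.3]
grip_width: 0.029
```

```bash
python3 -c "
from h import *
st()"
```

```text
t 14.1 tcp [477.9 -15.5  23.8] yawErr 0.17 tilt(z) [-0.004 -0.004 -1.   ] F [-1.2 -8.   1.3] w 29.0 j [-0.03  0.36 -0.33  0.89 -0.    1.59]
```

Request:
move_arm(
  series=[
    [[0.02,0.34,0,0.3,0,0.1,0],[0.02,0.34,0,0.3,0,0.1,0],[0.02,0.34,0,0.3,0,0.1,0],[0.02,0.34,0,0.3,0,0,0],[0.02,0.34,0,0.3,0,0,0]],
  ],
)

```text
clock: 14.6
eef_pos: [0.4781, -0.0115, 0.0238]
tool_rot: [0.725, 0.689, -0.003, 0.0]
ft_force: [-1.3, -8.9, 1.5]
grip_width: 0.0293
```

```bash
python3 -c "
from h import *
st()"
```

```text
t 14.6 tcp [478.1 -11.5  23.8] yawErr 0.12 tilt(z) [-0.004 -0.005 -1.   ] F [-1.3 -8.9  1.5] w 29.3 j [-0.02  0.36 -0.33  0.89 -0.01  1.6 ]
```

Request:
move_arm(
  series=[
    [[0.02,0.38,0,0.3,0,0.1,0],[0.02,0.38,0,0.3,0,0.1,0],[0.02,0.38,0,0.3,0,0.1,0],[0.02,0.38,0,0.3,0,0,0],[0.02,0.38,0,0.3,0,0,0]],
  ],
)

```text
clock: 15.1
eef_pos: [0.4784, -0.0059, 0.0238]
tool_rot: [0.725, 0.689, -0.004, 0.001]
ft_force: [-1.0, -9.1, 1.8]
grip_width: 0.0295
```

Request:
move_arm(
  series=[
    [[0.02,0.36,0,0.3,0,0.1,0],[0.02,0.36,0,0.3,0,0.1,0],[0.02,0.36,0,0.3,0,0.1,0],[0.02,0.36,0,0.3,0,0,0],[0.02,0.36,0,0.3,0,0,0]],
  ],
)

```text
clock: 15.6
eef_pos: [0.4787, -0.0006, 0.0238]
tool_rot: [0.725, 0.689, -0.004, 0.001]
ft_force: [0.2, -8.3, 1.6]
grip_width: 0.0291
```

```bash
python3 -c "
from h import *
st()"
```

```text
t 15.6 tcp [478.7  -0.6  23.8] yawErr 0.1 tilt(z) [-0.004 -0.006 -1.   ] F [ 0.2 -8.3  1.6] w 29.1 j [ 0.    0.36 -0.33  0.89 -0.01  1.62]
```

Request:
move_arm(
  series=[
    [[0.02,0.33,0,0.3,0,0.1,0],[0.02,0.33,0,0.3,0,0.1,0],[0.02,0.33,0,0.3,0,0.1,0],[0.02,0.33,0,0.3,0,0,0],[0.02,0.33,0,0.3,0,0,0]],
  ],
)

```text
clock: 16.1
eef_pos: [0.4789, 0.0045, 0.0238]
tool_rot: [0.725, 0.689, -0.002, -0.0]
ft_force: [-0.8, -4.4, 1.3]
grip_width: 0.0294
```

Request:
move_arm(
  series=[
    [[0.02,0.33,0,0.3,0,0.1,0],[0.02,0.33,0,0.3,0,0.1,0],[0.02,0.33,0,0.3,0,0.1,0],[0.02,0.33,0,0.3,0,0,0],[0.02,0.33,0,0.3,0,0,0]],
  ],
)

```text
clock: 16.6
eef_pos: [0.4792, 0.0126, 0.0238]
tool_rot: [0.724, 0.689, -0.0, -0.003]
ft_force: [-1.6, -13.4, 2.1]
grip_width: 0.0293
```

```bash
python3 -c "
from h import *
st()"
```

```text
t 16.6 tcp [479.2  12.6  23.8] yawErr 0.02 tilt(z) [-0.004  0.004 -1.   ] F [ -1.6 -13.4   2.1] w 29.3 j [ 0.02  0.36 -0.33  0.89  0.    1.64]
```

Request:
move_arm(
  series=[
    [[0,-0.1,0,0,0,0,0],[0,0,0,0,0,0,0],[0,0,0,0,0,0,0],[0,0,0,0,0,0,0],[0,0,0,0,0,0,0]],
  ],
)

```text
clock: 17.1
eef_pos: [0.4792, 0.0119, 0.0238]
tool_rot: [0.724, 0.69, -0.0, -0.003]
ft_force: [-1.1, -2.5, 1.7]
grip_width: 0.0292
```

```bash
python3 - <<'E'
from h import *
st()
p,d=bot.camera('scene')
cv2.imwrite('pics/s9.png',cv2.resize(p[130:210,260:340],None,fx=7,fy=7,interpolation=0)[:,:,::-1])
E
```

```text
t 17.1 tcp [479.2  11.9  23.8] yawErr -0.03 tilt(z) [-0.004  0.003 -1.   ] F [-1.1 -2.5  1.7] w 29.2 j [ 0.02  0.36 -0.33  0.89  0.    1.64]
```

View pics/s9.png

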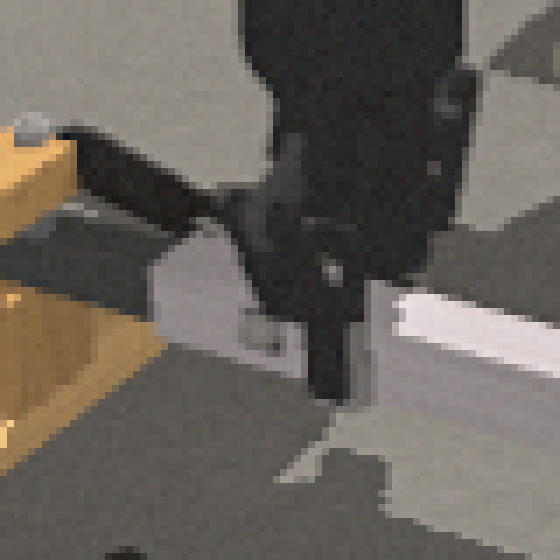

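Request:
move_arm(
  series=[
    [[0,0,0,0,0,0,0.5],[0,0,0,0,0,0,1],[0,0,0,0,0,0,1],[0,0,0,0,0,0,1],[0,0,0,0,0,0,1]],
  ],
)

```text
clock: 17.65
eef_pos: [0.4768, 0.0155, 0.0224]
tool_rot: [0.724, 0.69, 0.0, -0.007]
ft_force: [0.1, 1.1, 0.4]
grip_width: 0.0852
```

Request:
move_arm(
  series=[
    [[0,0,2,0,0,0,1],[0,0,3,0,0,0,1],[0,0,3,0,0,0,1],[0,0,1,0,0,0,1],[0,0,0,0,0,0,1]],
  ],
)

```text
clock: 18.15
eef_pos: [0.4743, 0.0163, 0.1136]
tool_rot: [0.724, 0.69, -0.001, -0.01]
ft_force: [0.2, 0.1, -0.4]
grip_width: 0.0856
```

```bash
python3 - <<'E'
from h import *
o,Rm=st()
p,d=bot.camera('scene');P=cloud('scene',d)
cv2.imwrite('pics/s10.png',cv2.resize(p[130:220,260:370],None,fx=7,fy=6,interpolation=0)[:,:,::-1])
p,d=bot.camera('wrist');cv2.imwrite('pics/w10.png',p[:,:,::-1])
i=bot.camera_info('wrist');T=np.eye(4);T[:3,:3]=Rm;T[:3,3]=o['eef_pos'];T=T@i['tool_from_camera']
P=cloud('wrist',d,T);g=p.max(-1)
m=(d>0)&(abs(P[...,2]-.095)<.006)&(g<70)&(P[...,1]>.08)&(P[...,1]<.2)&(abs(P[...,0]-.485)<.04)
print(m.sum(),np.percentile(P[m],[1,50,99],axis=0).round(4))
E
```

```text
t 18.15 tcp [474.3  16.3 113.6] yawErr -0.11 tilt(z) [-0.015  0.013 -1.   ] F [ 0.2  0.1 -0.4] w 85.6 j [ 0.02  0.26 -0.2   1.12  0.01  1.64]
4538 [[0.4651 0.111  0.0921]
 [0.4846 0.1254 0.0959]
 [0.5041 0.1396 0.0978]]
```

View pics/s10.png

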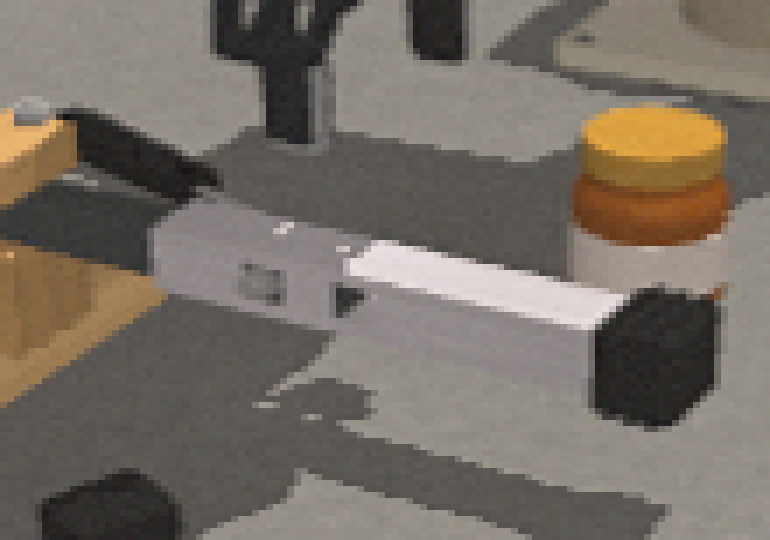

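View pics/w10.png

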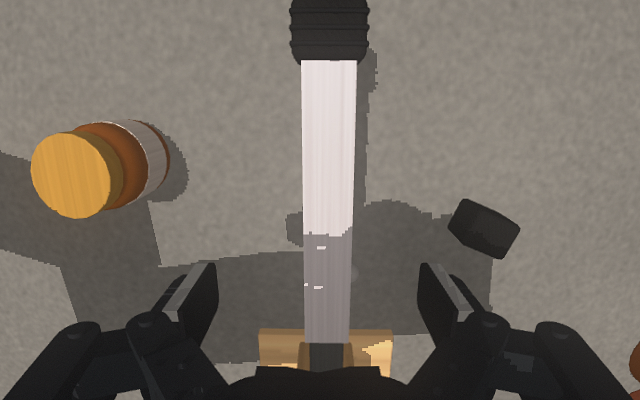

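Request:
move_arm(
  series=[
    [[0.3,4,0,-0.7,-0.8,0,0],[0.3,4,0,0,0,0,0],[0.3,4,0,0,0,0,0],[0.3,4,0,0,0,0,0],[0,1,0,0,0,0,0]],
  ],
)

```text
clock: 18.75
eef_pos: [0.4805, 0.1875, 0.1033]
tool_rot: [0.727, 0.687, -0.007, -0.004]
ft_force: [-0.5, 0.2, 0.2]
grip_width: 0.0123
```

Request:
move_arm(
  series=[
    [[0,0,0,0,0,0,0],[0,0,0,0,0,0,0],[0,0,0,0,0,0,0],[0,0,0,0,0,0,0],[0,0,0,0,0,0,0]],
  ],
)

```text
clock: 19.25
eef_pos: [0.4774, 0.1838, 0.099]
tool_rot: [0.727, 0.686, -0.012, -0.005]
ft_force: [-0.0, 0.4, -0.1]
grip_width: 0.0
```

```bash
python3 - <<'E'
from h import *
o,Rm=st()
p,d=bot.camera('scene');P=cloud('scene',d)
cv2.imwrite('pics/s11.png',cv2.resize(p[80:240,230:430],None,fx=4,fy=3.7,interpolation=0)[:,:,::-1])
m=(d>0)&(p.max(-1)<80)&(abs(P[...,0]-.485)<.07)&(abs(P[...,1]-o['eef_pos'][1])<.04)&(P[...,2]>.05)&(P[...,2]<.3)
Q=P[m]
for z in np.arange(.06,.22,.01):
    s=Q[(Q[:,2]>=z)&(Q[:,2]<z+.01)]
    if len(s):print(round(z,3),len(s),s.min(0)[:2].round(3),s.max(0)[:2].round(3))
p,d=bot.camera('top');P=cloud('top',d)
cv2.imwrite('pics/t11.png',cv2.resize(p[150:290,230:430],None,fx=4,fy=4,interpolation=0)[:,:,::-1])
E
```

```text
t 19.25 tcp [477.4 183.8  99. ] yawErr 0.51 tilt(z) [-0.024 -0.008 -1.   ] F [-0.   0.4 -0.1] w 0.0 j [ 0.37  0.35 -0.12  1.13  0.    2.  ]
0.06 2 [0.477 0.144] [0.484 0.144]
0.07 4 [0.479 0.144] [0.491 0.145]
0.08 3 [0.479 0.144] [0.492 0.144]
0.09 1 [0.476 0.145] [0.476 0.145]
0.13 7 [0.487 0.178] [0.492 0.19 ]
0.14 27 [0.487 0.177] [0.494 0.19 ]
0.15 31 [0.478 0.177] [0.495 0.194]
0.16 27 [0.478 0.176] [0.495 0.195]
0.17 38 [0.454 0.171] [0.512 0.198]
0.18 73 [0.44  0.171] [0.521 0.199]
0.19 80 [0.439 0.17 ] [0.53  0.201]
0.2 100 [0.428 0.17 ] [0.538 0.202]
0.21 131 [0.426 0.169] [0.544 0.203]
```

View pics/s11.png

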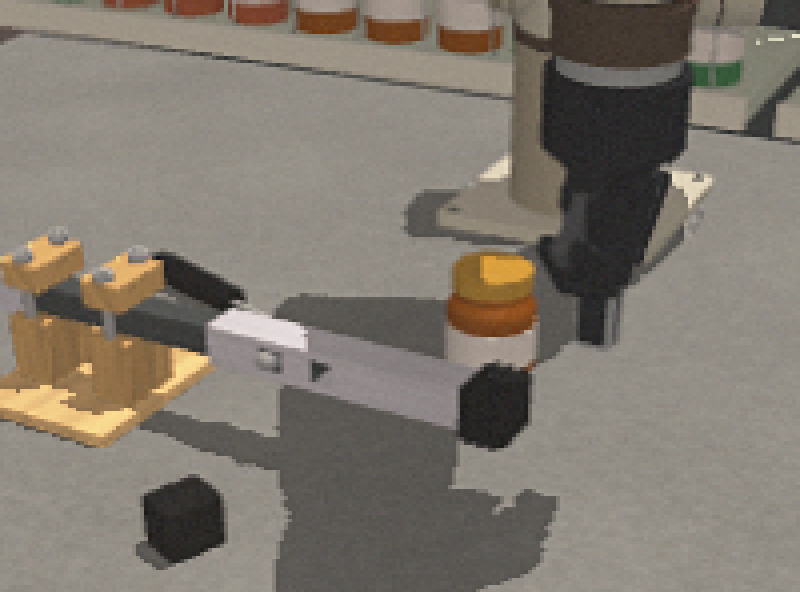

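View pics/t11.png

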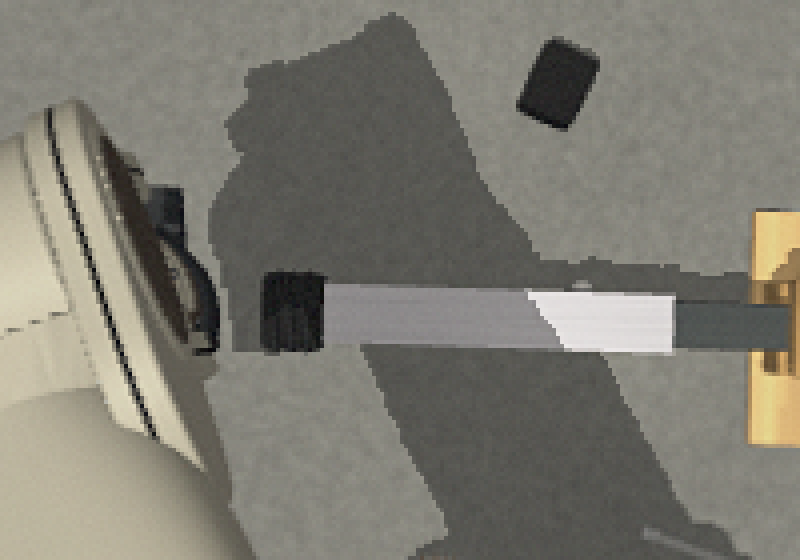

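Request:
move_arm(
  series=[
    [[0.4,0,-2,0.5,-1.4,0.5,0],[0.4,0,-2,0,0,0,0],[0,0,-2,0,0,0,0],[0,0,-1.2,0,0,0,0],[0,0,0,0,0,0,0]],
  ],
)

```text
clock: 19.85
eef_pos: [0.4882, 0.1828, 0.0275]
tool_rot: [0.725, 0.688, 0.004, 0.002]
ft_force: [-0.0, -0.3, 0.0]
grip_width: 0.0001
```

```bash
python3 -c "
from h import *
st()"
```

```text
t 19.85 tcp [488.2 182.8  27.5] yawErr 0.18 tilt(z) [ 0.008  0.003 -1.   ] F [-0.  -0.3  0. ] w 0.1 j [ 0.36  0.42 -0.23  0.92 -0.    1.98]
```

Request:
move_arm(
  series=[
    [[-0.2,-0.8,-0.1,0,0.4,0.1,0],[0,-0.8,0,0,0,0,0],[0,-0.5,0,0,0,0,0],[0,0,0,0,0,0,0],[0,0,0,0,0,0,0]],
  ],
)

```text
clock: 20.35
eef_pos: [0.4882, 0.1595, 0.0294]
tool_rot: [0.725, 0.688, 0.003, 0.0]
ft_force: [-0.7, 0.0, 0.1]
grip_width: 0.0
```

```bash
python3 -c "
from h import *
st()
p,d=bot.camera('scene')
cv2.imwrite('pics/s12.png',cv2.resize(p[130:210,290:390],None,fx=7,fy=7,interpolation=0)[:,:,::-1])
"
```

```text
t 20.35 tcp [488.2 159.5  29.4] yawErr 0.16 tilt(z) [ 0.005  0.004 -1.   ] F [-0.7  0.   0.1] w 0.0 j [ 0.31  0.4  -0.24  0.92  0.    1.94]
```

View pics/s12.png

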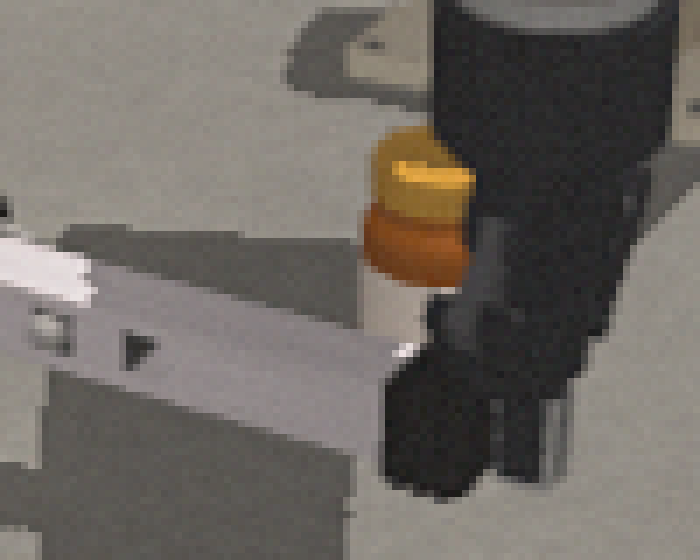

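Request:
move_arm(
  series=[
    [[-0.2,-0.2,-0.2,0,0.3,0.1,0],[0,-0.2,0,0,0,0,0],[0,-0.15,0,0,0,0,0],[0,-0.15,0,0,0,0,0],[0,-0.15,0,0,0,0,0]],
  ],
)

```text
clock: 20.9
eef_pos: [0.4863, 0.1527, 0.0278]
tool_rot: [0.724, 0.69, 0.003, -0.003]
ft_force: [-0.3, 3.3, -0.4]
grip_width: -0.0001
```

```bash
python3 -c "
from h import *
st()"
```

```text
t 20.9 tcp [486.3 152.7  27.8] yawErr -0.07 tilt(z) [ 0.     0.008 -1.   ] F [-0.3  3.3 -0.4] w -0.1 j [ 0.3   0.4  -0.25  0.92  0.01  1.92]
```

Request:
move_arm(
  series=[
    [[0,-0.2,0,-0.3,0,0,0],[0,-0.25,0,-0.3,0,0,0],[0,-0.25,0,-0.3,0,0,0],[0,-0.3,0,-0.3,0,0,0],[0,-0.3,0,-0.3,0,0,0]],
  ],
)

```text
clock: 21.4
eef_pos: [0.486, 0.1485, 0.0277]
tool_rot: [0.722, 0.692, -0.001, -0.0]
ft_force: [-1.2, 11.5, -2.4]
grip_width: -0.0002
```

```bash
python3 -c "
from h import *
st()"
```

```text
t 21.4 tcp [486.  148.5  27.7] yawErr -0.4 tilt(z) [-0.001 -0.001 -1.   ] F [-1.2 11.5 -2.4] w -0.2 j [ 0.3   0.4  -0.25  0.92 -0.    1.91]
```

Request:
move_arm(
  series=[
    [[0,-0.26,0,-0.3,0,0,0],[0,-0.26,0,-0.3,0,0,0],[0,-0.26,0,-0.3,0,0,0],[0,-0.26,0,-0.3,0,0,0],[0,-0.26,0,-0.3,0,0,0]],
  ],
)

```text
clock: 21.9
eef_pos: [0.4859, 0.1486, 0.0277]
tool_rot: [0.719, 0.695, -0.002, -0.0]
ft_force: [-0.7, 9.4, -1.6]
grip_width: 0.0001
```

```bash
python3 -c "
from h import *
st()"
```

```text
t 21.9 tcp [485.9 148.6  27.7] yawErr -0.91 tilt(z) [-0.002 -0.002 -1.   ] F [-0.7  9.4 -1.6] w 0.1 j [ 0.3   0.4  -0.25  0.92 -0.    1.9 ]
```

The section bears: about 10 N with the TCP stationary. Backing off.

Request:
move_arm(
  series=[
    [[0,0.3,0,0,0,0,0],[0,1,0,0,0,0,0],[0,2,0,0,0,0,0],[0,2,0,0,0,0,0],[0,0,0,0,0,0,0]],
  ],
)

```text
clock: 22.4
eef_pos: [0.4864, 0.2011, 0.0276]
tool_rot: [0.72, 0.694, -0.004, 0.003]
ft_force: [0.9, 0.4, -0.4]
grip_width: 0.0001
```

Request:
move_arm(
  series=[
    [[0,1,2,0,0,0,0],[0,1,3,0,0,0,0],[0,0,3,0,0,0,0],[0,0,2,0,0,0,0],[0,0,0,0,0,0,0]],
  ],
)

```text
clock: 22.9
eef_pos: [0.4841, 0.2175, 0.1289]
tool_rot: [0.72, 0.694, -0.009, 0.005]
ft_force: [-0.0, 0.3, -0.1]
grip_width: 0.0003
```

```bash
python3 - <<'E'
from h import *
st()
p,d=bot.camera('scene');P=cloud('scene',d)
cv2.imwrite('pics/s13.png',cv2.resize(p[140:210,260:350],None,fx=8,fy=8,interpolation=0)[:,:,::-1])
p,d=bot.camera('top');P=cloud('top',d)
cv2.imwrite('pics/t13.png',p[:,:,::-1])
cv2.imwrite('pics/t13b.png',cv2.resize(p[190:270,290:430],None,fx=5.5,fy=5.5,interpolation=0)[:,:,::-1])
m=(d>0)&(p.max(-1)<70)&(abs(P[...,0]-.485)<.03)&(P[...,1]>.08)&(P[...,1]<.16)&(abs(P[...,2]-.095)<.006)
print(np.percentile(P[m],[1,50,99],axis=0).round(4))
E
```

```text
t 22.9 tcp [484.1 217.5 128.9] yawErr -0.7 tilt(z) [-0.005 -0.02  -1.   ] F [-0.   0.3 -0.1] w 0.3 j [ 0.43  0.35 -0.03  1.2  -0.02  2.04]
[[0.4653 0.1096 0.0901]
 [0.4856 0.124  0.0949]
 [0.5043 0.1387 0.0997]]
```

View pics/s13.png

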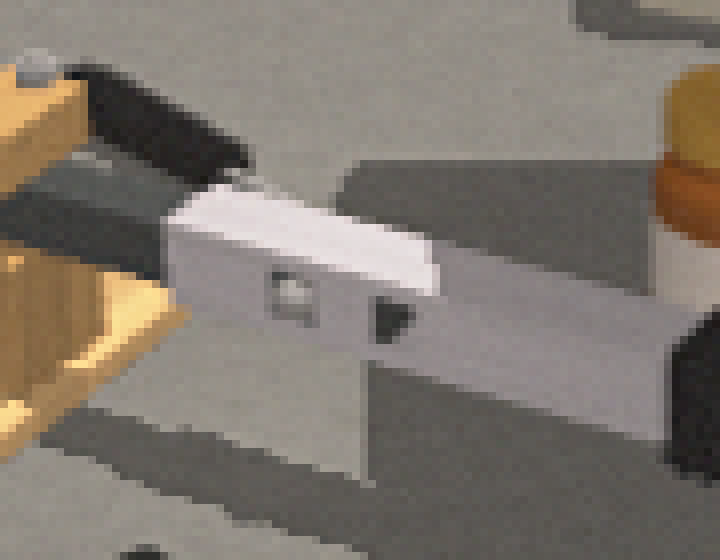

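View pics/t13b.png

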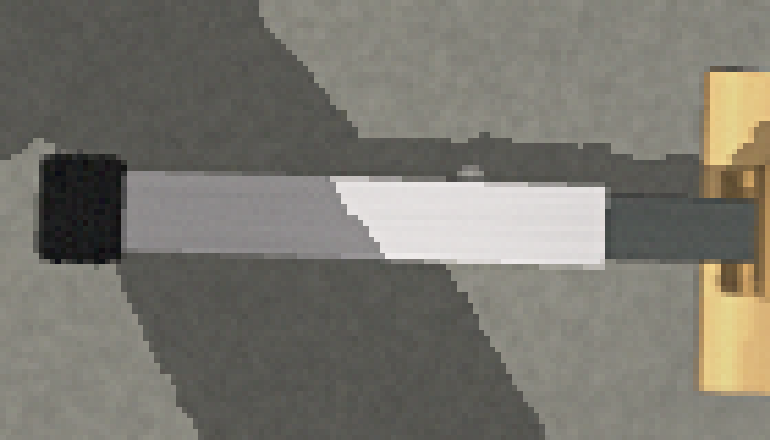

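View pics/t13.png

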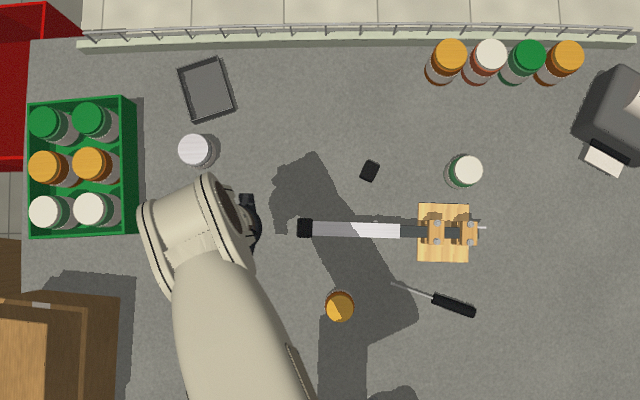

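```bash
python3 -c "
from workcell import bot
print(bot.job_done())"
```

```text
the job is handed in; nothing more can be done
None
```

The leg is let out by one hole and locked there. I handed it in at 22.9 s on the robot's clock, with the gripper clear of everything.

- **False start:** the fingertips sat about 33 mm above the stated TCP, so my first grasp missed the button. I then pulled outward on the locked section with up to 15.8 N at the hand. About 3 N of that is drag, so I estimate 12.8 N reached the button, under its 14 N limit. I saw this in the scene picture and regrasped about 30 mm lower.
- **Slide:** the edge of the hole came over the dome as I ramped up to about 15 N. I then slid the section at 8–16 mm/s. The button popped out and blocked the section about 38 mm along, with 13.4 N on the hand at the stop, which I released within the next half second.
- **Push on the foot end:** I held 9–11.5 N for about half a second. The section first took up its play, then did not move, so the button bears.
- **Last pictures:** both cameras show the button standing out through the next hole. The foot sits about 35 mm further out than at the start by the top camera. The other things look to be where they were, judged by eye.

The limits I could not check directly are the force on the button itself and the peak forces between readings.

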